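# Find the balance point of a cartridge carrier on an edge stand

### The job

Find the balance point of the ink-cartridge carrier: its two cartridges are used up unequally, so it is not in the middle. Lift the carrier by its flat bar, lay it square across the edge of the little stand with the bar's middle mark on the edge, then slide it gently along, staying in contact with the edge, until it balances level on the edge alone, and leave it balancing there. Do not press the carrier hard on the stand, and leave the other things on the desk alone.

Things in the scene. Friction and masses are not known exactly. Their poses are not given: they have to be found in the camera images.
- carrier: loose, 0.23-0.31 kg: flat aluminium bar 210 x 30 x 10 mm, a dark cartridge (69 x 16 x 47 mm, its 69 mm across the bar) hung under each end in a black bracket. Starts standing on its cartridges. The ends look alike but weigh differently. Origin: middle of the bar, level with the cartridges' undersides; x along the bar, y across, z up. Bar underside z = 57, top 67 mm; bar free within x = +-83 mm
- carrier_mid (a point): middle mark (thin dark line across the bar), at the centre of the bar's underside; axes as the carrier's. The balance point is 15 to 42 mm from it along x, to which side is not known. The carrier's centre of mass lies 15 to 30 mm below the bar's underside
- stand: plain steel balancing stand, fixed on the desk: base plate 100 x 110 x 10 mm, slim post, cross arm 66 mm long (along x) and 20 mm wide, a short edge on top. The arm and edge are narrower than the bar, so fingers that hold the bar's sides pass beside them. Origin: centre of the base's underside, on the desk; x: the way the bar shall lie (either end first), y: along the edge, z up
- edge_top (a point): centre of the top of the stand's edge, 100 mm above the desk; axes as the stand's. It is 20 mm long (y) with an 8 mm wide flat (x) and rocks a little about its own line in a damped rubber bush. Within about 3 mm of the balance point the carrier settles in about 1 s, tilted 0.01 to 0.02 rad per mm of error (the low end is the heavy one); well off it tips until it leans on a rest
- rest_top (a point): top of one of two rubber rests on the cross arm, 28 mm to either side of the edge (this one at the stand's +x) and 4.5 mm lower: an unbalanced bar leans on a rest, tilted about 0.17 rad (10 degrees), its high end being the light one; slide it so that the edge comes nearer the low end
- hub: bystander: small white USB hub, 86 x 30 x 16 mm, lying; origin under its centre
- tape: bystander: roll of pale brown tape, 100 mm across, 19 mm high, lying flat; origin under its centre
- marker: bystander: felt marker, 131 x 16 x 18 mm, lying; origin under its centre
- clip: bystander: black foldback clip, 27 x 32 x 47 mm, standing; origin under its centre

How it is judged:
By the outcome, as a careful person would: the job done as asked, in the order asked, and still so for the second after the job is handed in, with the robot touching nothing.
It also fails if it takes over 64 s, if anything falls off the work surface, if the arm or the gripper's body presses on something with over 40 N, if the wrist force passes 120 N, or if a joint passes its speed limit or range.

### The arm

A 6-joint arm with a two-finger parallel gripper is mounted at the origin on a cart in front of the work surface, level with it; the furniture and walls round the work are solid. World frame = base frame: x ahead of the robot, y to its left, z up, the work surface at z = 0. Lengths are in m, angles in rad, forces in N, time in s.
With the tool pointing down it reaches from about 0.2 to 0.875 m from the base axis. Payload 3.4 kg.
Tool frame: the origin (TCP) lies between the finger pads; the fingertips stand r.tips_ahead ahead of it and the grasp point (between the pads) lies 2 mm behind it (r.tips_ahead is the distance from the TCP to the fingertips, in m); z points along the fingers, y is the line along which they close (so a half turn about z gives the same grasp; the last joint's range is limited). The gripper opens to 94 mm and grips with 3 to 60 N. Pads are 16 mm wide; open, the fingers measure 119 mm over their backs; the gripper's body (75 mm by 177 mm) begins 78 mm behind the grasp point.
Start: joints at [-1.291, 0.276, 1.505, -0, 1.361, -0.121], TCP at [0.224, -0.529, 0.222] pointing down, gripper open.
Joint ranges: [-2.89, 2.89], [-0.75, 2.08], [0.22, 2.7], [-1.18, 4.32], [0.11, 2.71], [-2.7, 2.7]. Speed limits (rad/s): [2.57, 2.57, 3.14, 3.14, 3.14, 3.14].

### API

Orientations are given as a rotation vector (axis times angle).
In Python, from plant import r gives the robot as it stands.
- The arm moves only by the shell command python3 -m creep 'ROWS'. ROWS is JSON, a list of rows, each a list of 7 numbers: the turn, a rotation vector about the tool's x, y, z in degrees, then the shift along the tool's x, y, z in mm, then the closure, from -1 (fully open) to 1 (shut). In form: [[wx, wy, wz, x, y, z, gripper], ...]. A call has 1 to 12 rows; each row shifts and turns the commanded pose from where the row before left it, along the tool's axes as they then stand; what a row does not reach is not made up. A row lasts 1/12 s, in which the tool goes at most 41.7 mm and 7.16 degrees, less where a joint would pass 70% of its speed; a pose out of reach is approached as far as the arm can. A call with a gripper value outside its range is refused whole. The fingers move at their own pace and stop on an object; the grip force is fixed at half the most. Time passes only in rows, so rows that do not move let the fingers close. It gives the time, the measured TCP pose, the force, the opening and the grip force at its end, in the units of the state.
- r.get_obs(): the state, without advancing time (a new reading comes with each control period).
- r.camera(name): name is "scene" or "top" or "wrist"; returns (picture, depth): 384x512x3 uint8, red, green, blue; 384x512 float32, m along the optical axis (not along the pixel's ray), 0 where there is no reading.
- r.camera_model(name): a dict with "fov_y" (degrees; the focal length in pixels is half the picture's height over the tangent of half this angle, whatever the lens; pixels are square), "cx", "cy" (the principal point, pixels), "k1" (the pictures are not rectified: a ray, as slopes to the right and down, at radius r is drawn at 1 + k1 r^2 times it, then the intrinsics apply), "T" (4x4, takes a point from camera to world coordinates); the wrist camera has in their place "T_tool_cam" (4x4, takes a point from camera to tool coordinates, whose origin is the TCP and whose axes are the flange's). Camera axes: x right, y up, looking along -z (the intrinsics and any distortion apply to the point x, -y, -z); pixel columns grow to the right and rows downward; lengths in m; the calibration is good to about 2 mm. A picture is of the moment at which its call begins: read the wrist's pose just before it. camera_model takes no time and is no camera call.
- r.finish_job(): hands the job in; it is judged then, once.
The state is a dict: "time_s": time; "q": joint angles; "joint_velocities": joint speeds; "joint_efforts": joint torques, N m; "tool_pos": TCP position; "tool_rot": TCP orientation; "ft_force": force on the tool from outside, world axes, zero at the start; "ft_torque": the same for the moment, N m; "width": opening from 0.0 (shut) to 1.0 (fully open); "finger_force": force on a finger pad.
Only numpy, scipy, OpenCV 4.12 (cv2) and the standard library are available. Lean on these libraries where they do the work, as an engineer would, in place of code of your own. Each camera call takes 0.05 s, during which the arm holds its last target. There are 200 camera calls.

## Working session

There is one attempt and no reset: what is moved stays moved. The work goes in short steps, Python scripts to look and compute and a shell command to move; the robot and the scene stay as the last step left them, time stands still between calls to the robot, and variables do not carry over. Pictures are saved under pics/ and viewed, at most 10 in all, crops included, and the job is handed in when it is done.

```bash
ls; mkdir -p pics; python3 - <<'E'
from plant import r
import cv2,numpy as np
o=r.get_obs();print({k:np.round(v,3) for k,v in o.items()},r.tips_ahead)
for n in("top","scene"):
    p,d=r.camera(n);np.savez(f"{n}0.npz",p=p,d=d);cv2.imwrite(f"pics/{n}0.png",cv2.resize(p[:,:,::-1],(800,600)))
    print(n,r.camera_model(n))
print(r.camera_model("wrist"))
E
```

```text
pics
{'time_s': np.float64(0.0), 'q': array([-1.291,  0.277,  1.506, -0.   ,  1.361, -0.121]), 'joint_velocities': array([-0.   ,  0.   ,  0.002, -0.   , -0.003,  0.   ]), 'joint_efforts': array([ 1.0000e-03, -4.0459e+01, -2.3723e+01,  7.0000e-02,  3.5000e-02,
       -0.0000e+00]), 'tool_pos': array([ 0.224, -0.529,  0.222]), 'tool_rot': array([-3.077, -0.625,  0.   ]), 'ft_force': array([ 0.316,  0.145, -0.738]), 'ft_torque': array([-0.032, -0.065, -0.015]), 'finger_force': np.float64(0.0), 'width': np.float64(1.004)} 0.017
top {'fov_y': 47.920387928756874, 'cx': 258.01337054142925, 'cy': 193.92267250570416, 'k1': -0.1215990166702481, 'T': array([[ 0.03031452,  0.97538105, -0.21843267,  0.15940314],
       [-0.99953825,  0.03003639, -0.00459451, -0.18326641],
       [ 0.00207953,  0.21847109,  0.97584121,  1.68129507],
       [ 0.        ,  0.        ,  0.        ,  1.        ]])}
scene {'fov_y': 51.10617502976146, 'cx': 260.69706066856367, 'cy': 197.10212214493978, 'k1': -0.011741734427378709, 'T': array([[ 0.76755198,  0.32349244, -0.5533684 , -0.13314616],
       [-0.64094574,  0.37758222, -0.66829651, -0.91547622],
       [-0.0072468 ,  0.86763143,  0.49715509,  0.66394822],
       [ 0.        ,  0.        ,  0.        ,  1.        ]])}
{'fov_y': 70.85477901484312, 'cx': 254.63745491440758, 'cy': 190.82950994915566, 'k1': -0.06325395849562854, 'T_tool_cam': array([[ 7.52569043e-04,  9.74014010e-01,  2.26486515e-01,
         6.55658038e-02],
       [ 9.99999410e-01, -9.10529004e-04,  5.92968671e-04,
        -2.06466430e-03],
       [ 7.83782334e-04,  2.26485935e-01, -9.74014121e-01,
        -1.61757624e-01],
       [ 0.00000000e+00,  0.00000000e+00,  0.00000000e+00,
         1.00000000e+00]])}
```

View pics/top0.png

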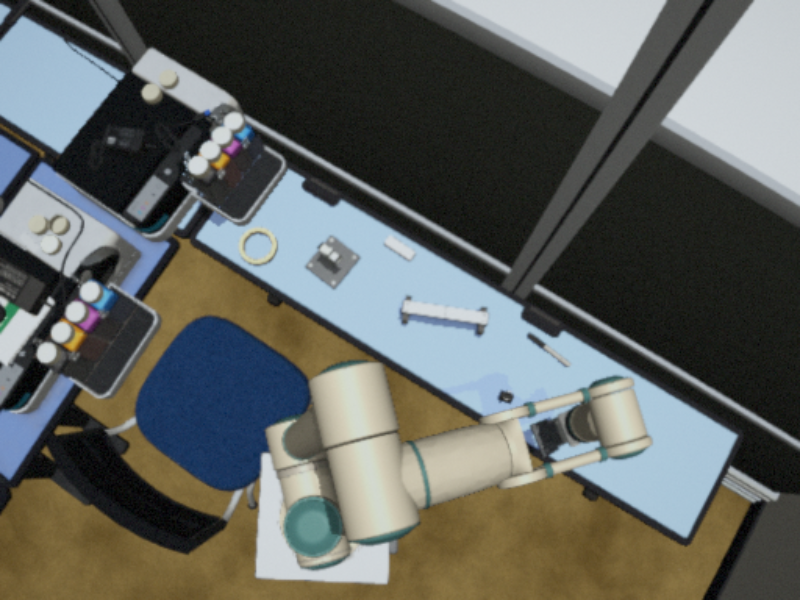

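View pics/scene0.png

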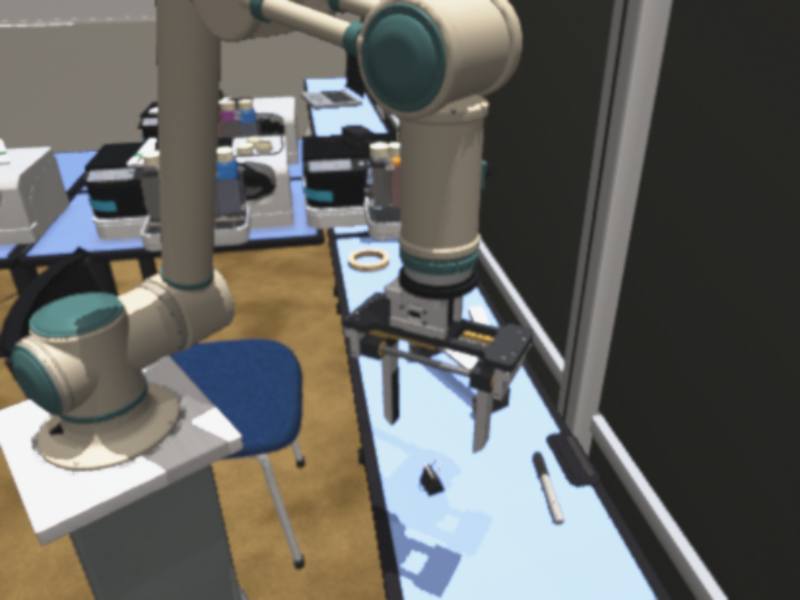

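The top view shows the carrier at about (445,314) of 800x600, the stand at (332,260), the hub at (400,247), tape at (258,246), marker at (548,350) and clip at (505,397). The scene view shows the arm blocking the carrier and stand. Next I'll measure both from the top view.

```bash
cat > h.py <<'E'
import numpy as np,cv2
from plant import r
from scipy.spatial.transform import Rotation as R
def K(m):
    f=192/np.tan(np.radians(m["fov_y"])/2); return f
def slopes(m,uv):
    uv=np.atleast_2d(np.asarray(uv,float)); d=(uv-[m["cx"],m["cy"]])/K(m); s=d.copy()
    for _ in range(20): s=d/(1+m["k1"]*(s**2).sum(1,keepdims=True))
    return s
def Tcam(name,o=None):
    m=r.camera_model(name)
    if name!="wrist": return m,m["T"]
    T=np.eye(4);T[:3,:3]=R.from_rotvec(o["tool_rot"]).as_matrix();T[:3,3]=o["tool_pos"]
    return m,T@m["T_tool_cam"]
def onplane(mT,uv,z):
    m,T=mT; s=slopes(m,uv); d=np.c_[s[:,0],-s[:,1],-np.ones(len(s))]@T[:3,:3].T
    return T[:3,3]+d*((z-T[2,3])/d[:,2])[:,None]
def cloud(mT,dep):
    m,T=mT; v,u=np.mgrid[:384,:512]; s=slopes(m,np.c_[u.ravel(),v.ravel()])
    P=np.c_[s[:,0],-s[:,1],-np.ones(len(s))]*dep.reshape(-1,1)
    return (P@T[:3,:3].T+T[:3,3]).reshape(384,512,3)
E
python3 - <<'E'
from h import *
z=np.load("top0.npz");mT=Tcam("top");C=cloud(mT,z["d"]);Z=C[...,2]
def box(u0,u1,v0,v1,zl,zh,name):
    m=np.zeros((384,512),bool);m[v0:v1,u0:u1]=1;m&=(Z>zl)&(Z<zh)&(z["d"]>0)
    P=C[m];v,u=np.nonzero(m)
    q=cv2.minAreaRect(P[:,:2].astype(np.float32)*1000);print(name,m.sum(),"med z",np.median(P[:,2]).round(4),"mean",P.mean(0).round(4),"rect",np.round(q[0],1),np.round(q[1],1),round(q[2],1))
    w=np.linalg.eigh(np.cov(P[:,:2].T));print("   axis deg",np.degrees(np.arctan2(*w[1][::-1,1])).round(1))
    return P
box(250,320,182,222,.045,.09,"bar")
box(190,235,145,188,.075,.12,"stand top")
box(190,235,145,188,.005,.03,"stand base")
print("desk",np.median(Z[215:225,300:340]))
for n,(u,v) in dict(hub=(256,158),tape=(165,157),marker=(351,224),clip=(323,254)).items(): print(n,onplane(mT,(u,v),.01).round(3))
for nm,(u0,u1,v0,v1) in dict(a=(245,325,175,230),b=(185,240,140,195)).items():
    cv2.imwrite(f"pics/{nm}.png",cv2.resize(z["p"][v0:v1,u0:u1,::-1],None,fx=6,fy=6,interpolation=cv2.INTER_CUBIC))
a,b=cv2.imread("pics/a.png"),cv2.imread("pics/b.png");cv2.imwrite("pics/ab.png",np.hstack([cv2.resize(a,(400,275)),cv2.resize(b,(275,275))]))
E
```

```text
bar 465 med z 0.0664 mean [ 0.503  -0.2773  0.0655] rect [ 502.2 -277.7] [210.5  61.4] 82.1
   axis deg 82.7
stand top 86 med z 0.0914 mean [0.6379 0.0091 0.0914] rect [638.9   9.5] [63.4 20.7] 58.1
   axis deg 58.5
stand base 772 med z 0.0094 mean [0.6349 0.0072 0.01  ] rect [645.2  14.9] [178.6 180.2] 2.4
   axis deg 124.5
desk 0.0014309947122969069
hub [[ 0.682 -0.163  0.01 ]]
tape [[0.676 0.207 0.01 ]]
marker [[ 0.424 -0.544  0.01 ]]
clip [[ 0.303 -0.434  0.01 ]]
```

View pics/ab.png

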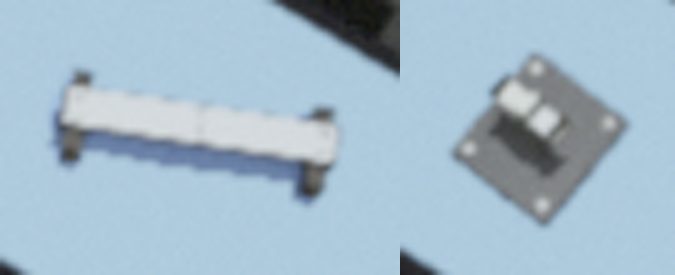

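The crop shows the carrier's bar with its mid mark near the centre, and the stand's arm with the edge between two rests. Measured sizes agree with those given: bar 210 mm, heights 66 and 91 mm, arm 63x21 mm. Now I'll work out the approach to a wrist look above the carrier.

```bash
cat >> h.py <<'E'
def rel(p,yaw=None,obs=None):
    o=obs or r.get_obs(); M=R.from_rotvec(o["tool_rot"]).as_matrix()
    s=M.T@(np.asarray(p)-o["tool_pos"])*1000
    print("pos",np.round(o["tool_pos"],4),"shift mm",s.round(1),end=" ")
    if yaw is not None:
        y=np.radians(yaw);G=np.array([[np.cos(y),np.sin(y),0],[np.sin(y),-np.cos(y),0],[0,0,-1.]])
        print("turn deg",np.degrees(R.from_matrix(M.T@G).as_rotvec()).round(2),end="")
    print()
E
python3 -c "
from h import *
rel([.503,-.277,.215],82.7)"
```

```text
pos [ 0.2242 -0.529   0.2217] shift mm [ 355.  -123.2    7. ] turn deg [ -0.08  -0.06 -59.74]
```

```bash
python3 -m creep '[[0,0,0,32,-11.2,0.6,-1],[0,0,0,32,-11.2,0.6,-1],[0,0,0,32,-11.2,0.6,-1],[0,0,0,32,-11.2,0.6,-1],[0,0,0,32,-11.2,0.6,-1],[0,0,0,32,-11.2,0.6,-1],[0,0,0,32,-11.2,0.6,-1],[0,0,0,32,-11.2,0.6,-1],[0,0,0,32,-11.2,0.6,-1],[0,0,0,32,-11.2,0.6,-1],[0,0,0,32,-11.2,0.6,-1]]'
python3 -m creep '[[0,0,-6.6,0,0,0,-1],[0,0,-6.6,0,0,0,-1],[0,0,-6.6,0,0,0,-1],[0,0,-6.6,0,0,0,-1],[0,0,-6.6,0,0,0,-1],[0,0,-6.6,0,0,0,-1],[0,0,-6.6,0,0,0,-1],[0,0,-6.6,0,0,0,-1],[0,0,-6.6,0,0,0,-1],[0,0,0,0,0,0,-1],[0,0,0,0,0,0,-1]]'
python3 - <<'E'
from h import *
rel([.503,-.277,.215],82.7)
o=r.get_obs();p,d=r.camera("wrist");np.savez("w1.npz",p=p,d=d)
cv2.imwrite("pics/w1.png",p[:,:,::-1])
mT=Tcam("wrist",o);C=cloud(mT,d);Z=C[...,2]
m=(Z>.062)&(Z<.072)&(d>0)&(np.hypot(C[...,0]-.503,C[...,1]+.277)<.13)
P=C[m];q=cv2.minAreaRect(P[:,:2].astype(np.float32)*1000);print(m.sum(),np.median(P[:,2]),q)
E
```

```text
time_s: 1.02
tool_pos: [0.5012, -0.2772, 0.2155]
tool_rot: [-3.078, -0.625, 0.001]
ft_force: [0.3, -0.3, -1.4]
width: 1.0
finger_force: 0.0
time_s: 1.93
tool_pos: [0.5002, -0.2786, 0.2155]
tool_rot: [-2.367, -2.065, 0.0]
ft_force: [-0.2, -0.5, 0.3]
width: 0.999
finger_force: 0.0
pos [ 0.5002 -0.2786  0.2155] shift mm [1.9 2.5 0.5] turn deg [-0.04 -0.02 -0.5 ]
4413 0.0663311741985868 ((501.68585205078125, -276.1733093261719), (206.9154510498047, 30.25250244140625), 82.90435028076172)
```

View pics/w1.png

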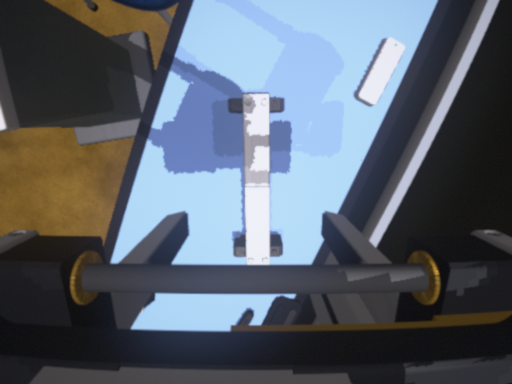

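The wrist view shows the bar upright at columns 244–270, rows 93–263, with the middle mark at about (257,186), and the fingers clear on both sides. I'll locate the mark and axis.

```bash
python3 - <<'E'
from h import *
z=np.load("w1.npz");o=r.get_obs();mT=Tcam("wrist",o)
g=z["p"].astype(float).mean(2);print(g[178:196,248:266].mean(1).round(0))
# side edges at rows
d=z["d"];C=cloud(mT,d);
for v in (115,140,160,200,215,225):
    row=(C[v,:,2]>.055)&(d[v]>0);u=np.nonzero(row)[0];u=u[(u>235)&(u<285)];print(v,u.min(),u.max(),onplane(mT,[(u.min()-.5,v),(u.max()+.5,v)],.067).round(4).tolist())
print("mark",onplane(mT,(257,186),.067))
E
```

```text
[191. 191. 191. 191. 199. 221. 235. 231. 216. 228. 240. 242. 242. 242.
 242. 242. 242. 242.]
115 243 269 [[0.497, -0.1955, 0.067], [0.5268, -0.1995, 0.067]]
140 243 269 [[0.4931, -0.2227, 0.067], [0.5234, -0.2269, 0.067]]
160 244 269 [[0.4909, -0.2454, 0.067], [0.5206, -0.2494, 0.067]]
200 245 269 [[0.4852, -0.2927, 0.067], [0.5147, -0.2967, 0.067]]
215 245 269 [[0.4825, -0.3112, 0.067], [0.5124, -0.3153, 0.067]]
225 245 269 [[0.4807, -0.3239, 0.067], [0.5109, -0.328, 0.067]]
mark [[ 0.502243   -0.27779958  0.067     ]]
```

```bash
python3 -m creep '[[0,0,-0.7,1,1.7,0,-1],[0,0,0,0,0,20,-1],[0,0,0,0,0,30,-1],[0,0,0,0,0,30,-1],[0,0,0,0,0,30,-1],[0,0,0,0,0,25,-1],[0,0,0,0,0,15,-1],[0,0,0,0,0,5.5,-1],[0,0,0,0,0,0,-1],[0,0,0,0,0,0,-1],[0,0,0,0,0,0,-1]]'; python3 -c "
from h import *
rel([.502,-.2778,.060],82.9)
F=[]
print(r.get_obs()['ft_force'],r.get_obs()['ft_torque'])"
```

```text
time_s: 2.9
tool_pos: [0.5033, -0.2786, 0.0617]
tool_rot: [2.35, 2.081, 0.001]
ft_force: [-0.1, 0.3, -0.0]
width: 1.002
finger_force: 0.0
pos [ 0.5033 -0.2786  0.0617] shift mm [ 0.7 -1.4  1.7] turn deg [0.14 0.08 0.15]
[-0.09949402  0.27528638 -0.02076346] [-0.03379042 -0.10488304 -0.01406907]
```

```bash
python3 -m creep '[[0,0,0,0.7,-1.4,1.5,-1],[0,0,0,0,0,0,-1],[0,0,0,0,0,0,-1]]'
cat >> h.py <<'E'
def ft(n=12):
    W=[]
    for _ in range(n):
        r.camera("wrist"); o=r.get_obs(); M=R.from_rotvec(o["tool_rot"]).as_matrix()
        W.append(np.r_[M.T@o["ft_force"],M.T@o["ft_torque"],o["tool_pos"],o["finger_force"]])
    W=np.array(W);print("tool F,T,pos,grip",W.mean(0).round(4),"sd",W.std(0).round(4)[:6]);return W.mean(0)
E
python3 -c "
from h import *
ft()"
python3 -m creep '[[0,0,0,0,0,0,1],[0,0,0,0,0,0,1],[0,0,0,0,0,0,1],[0,0,0,0,0,0,1],[0,0,0,0,0,0,1],[0,0,0,0,0,0,1],[0,0,0,0,0,0,1],[0,0,0,0,0,0,1],[0,0,0,0,0,0,1],[0,0,0,0,0,0,1]]'
```

```text
time_s: 3.15
tool_pos: [0.5011, -0.2772, 0.0596]
tool_rot: [2.351, 2.082, 0.0]
ft_force: [0.7, -0.4, -0.1]
width: 0.998
finger_force: 0.0
tool F,T,pos,grip [ 0.0794 -0.1177  0.0044 -0.069  -0.0149 -0.0057  0.501  -0.2771  0.059
  0.    ] sd [0.3837 0.6298 0.4683 0.0334 0.0279 0.0219]
time_s: 4.58
tool_pos: [0.5015, -0.2772, 0.0591]
tool_rot: [2.351, 2.082, 0.001]
ft_force: [2.6, -0.2, 0.7]
width: 0.33
finger_force: 1.0
```

```bash
python3 -m creep '[[0,0,0,0,0,0,1],[0,0,0,0,0,0,1],[0,0,0,0,0,-3,1],[0,0,0,0,0,-8,1],[0,0,0,0,0,-15,1],[0,0,0,0,0,-20,1],[0,0,0,0,0,-25,1],[0,0,0,0,0,-25,1],[0,0,0,0,0,-18,1],[0,0,0,0,0,-8,1],[0,0,0,0,0,0,1],[0,0,0,0,0,0,1]]'; python3 - <<'E'
from h import *
ft(16)
rel([.638,.009,.180],58.5)
o=r.get_obs();p,d=r.camera("wrist");np.savez("w2.npz",p=p,d=d);cv2.imwrite("pics/w2.png",p[:,:,::-1])
p,d=r.camera("top");np.savez("t2.npz",p=p,d=d)
E
```

```text
time_s: 5.58
tool_pos: [0.5003, -0.2768, 0.1805]
tool_rot: [-2.351, -2.083, 0.001]
ft_force: [0.3, 0.2, -3.0]
width: 0.315
finger_force: 30.0
tool F,T,pos,grip [ 1.20000e-03  1.04500e-01  2.69870e+00 -6.87000e-02 -1.05600e-01
 -9.00000e-03  5.00500e-01 -2.76800e-01  1.80200e-01  2.99991e+01] sd [0.4884 0.5306 0.4341 0.024  0.0269 0.035 ]
pos [ 0.5009 -0.2771  0.1809] shift mm [300.5 101.5   0.9] turn deg [1.000e-02 0.000e+00 2.456e+01]
```

View pics/w2.png

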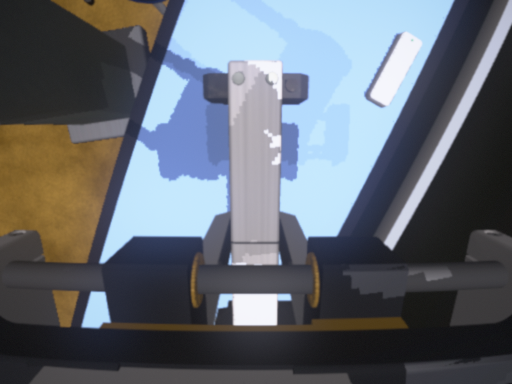

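The wrist view shows the bar held square between the pads, with the mark at about (255,242). The wrench gives 2.70 N of weight (0.275 kg) and a centre of mass about +34 mm along tool +x. I'll check pitch slip and the mark's offset in the grip.

```bash
cat >> h.py <<'E'
def barpitch(d,mT,uc=255,rows=range(66,262),half=12):
    C=cloud(mT,d);c,a=mT[1][:3,3],None
    sel=np.zeros_like(d,bool);sel[min(rows):max(rows),uc-half:uc+half]=1;sel&=d>0
    return C[sel]
def tocam(mT,P):
    m,T=mT;q=(np.asarray(P)-T[:3,3])@T[:3,:3];s=np.c_[q[:,0],-q[:,1]]/-q[:,2:3]
    return s*(1+m["k1"]*(s**2).sum(1,keepdims=True))*K(m)+[m["cx"],m["cy"]]
E
python3 - <<'E'
from h import *
o=r.get_obs();z=np.load("w2.npz");mT=Tcam("wrist",o)
P=barpitch(z["d"],mT,rows=range(75,250))
M=R.from_rotvec(o["tool_rot"]).as_matrix();t=(P-o["tool_pos"])@M
k=np.abs(t[:,2]-np.median(t[:,2]))<.02;t=t[k]
f=np.polyfit(t[:,0],t[:,2],1);print("tool-frame bar top: slope",f,"resid",np.std(t[:,2]-np.polyval(f,t[:,0])))
zt=f[1]
pl=onplane(mT,[(255,242)],o["tool_pos"][2]-zt);print("mark tool xyz",((pl-o["tool_pos"])@M*1000).round(2))
g=z["p"].astype(float).mean(2);print(g[236:250,240:270].mean(1).round(0))
# side lines of bar in the tool frame
for v in (120,160,200): print(v,(np.diff(g[v,215:295])).round(0).tolist()[5:22],)
E
```

```text
tool-frame bar top: slope [ 0.0035932  -0.00755398] resid 0.0006379751379723305
mark tool xyz [[-0.78 -0.71 -7.55]]
[172. 172. 172. 173. 171. 151. 115. 115. 152. 169. 171. 171. 171. 171.]
120 [1.0, 0.0, 0.0, 0.0, -1.0, -0.0, -3.0, -2.0, 20.0, 26.0, 21.0, 5.0, -9.0, -9.0, -2.0, -1.0, 0.0]
160 [6.0, 3.0, 1.0, 0.0, 0.0, -0.0, -0.0, -3.0, -10.0, 7.0, 17.0, 16.0, 6.0, 2.0, 0.0, -1.0, -1.0]
200 [0.0, -0.0, 0.0, -0.0, -1.0, -7.0, -32.0, -25.0, -10.0, -11.0, 4.0, 16.0, 12.0, 5.0, 2.0, -1.0, 1.0]
```

```bash
python3 -m creep '[[0,0,3,10,1,0,1],[0,0,5.5,20,3,0,1],[0,0,5.5,25,3,0,1],[0,0,5.5,25,4,0,1],[0,0,3,25,4,0,1],[0,0,2,25,5,0,1],[0,0,0,25,5,0,1],[0,0,0,25,5,0,1],[0,0,0,25,5,0,1],[0,0,0,15,2,0,1],[0,0,0,8,0,0,1],[0,0,0,0,0,0,1]]'; python3 - <<'E'
from h import *
rel([.638,.009,.180],58.5)
o=r.get_obs();p,d=r.camera("wrist");np.savez("w3.npz",p=p,d=d,pos=o["tool_pos"],rot=o["tool_rot"]);cv2.imwrite("pics/w3.png",p[:,:,::-1])
mT=Tcam("wrist",o);C=cloud(mT,d);Z=C[...,2]
near=np.hypot(C[...,0]-.638,C[...,1]-.009)<.08
m=(Z>.075)&(Z<.108)&(d>0)&near;P=C[m];print(m.sum(),cv2.minAreaRect(P[:,:2].astype(np.float32)*1000),np.percentile(P[:,2],[5,50,95]))
m=(Z>.004)&(Z<.018)&(d>0)&near;P=C[m];print(m.sum(),cv2.minAreaRect(P[:,:2].astype(np.float32)*1000))
E
```

```text
time_s: 7.48
tool_pos: [0.629, -0.087, 0.1805]
tool_rot: [-2.738, -1.539, 0.001]
ft_force: [0.1, -0.7, -2.6]
width: 0.316
finger_force: 30.0
pos [ 0.629  -0.087   0.1805] shift mm [ 86.6 -42.2   0.5] turn deg [-0.04  0.    0.17]
1175 ((638.1151123046875, 11.04946517944336), (66.64134216308594, 20.3277587890625), 53.02561950683594) [0.08625437 0.08917761 0.09978217]
2519 ((620.5992431640625, 24.219196319580078), (100.75405883789062, 67.4796371459961), 55.024436950683594)
```

View pics/w3.png

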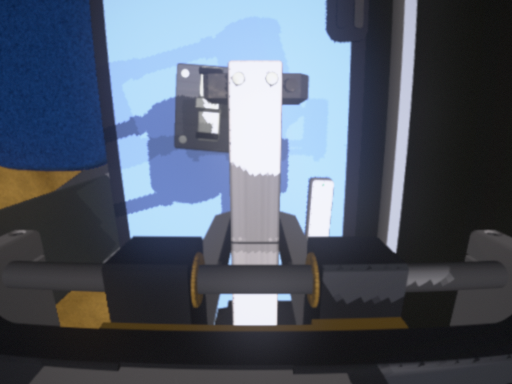

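The wrist view shows the stand at the upper left, about (208,105), partly hidden by the bar. Its measured arm is 66.6 x 20.3 mm, with the axis nearer 54° than the 58° from the top view. I'll step 45 mm aside for a clear look.

```bash
python3 -m creep '[[0,0,0,0,15,0,1],[0,0,0,0,20,0,1],[0,0,0,0,10,0,1],[0,0,0,0,0,0,1],[0,0,0,0,0,0,1]]'; python3 - <<'E'
from h import *
o=r.get_obs();p,d=r.camera("wrist");np.savez("w4.npz",p=p,d=d,pos=o["tool_pos"],rot=o["tool_rot"])
cv2.imwrite("pics/w4.png",cv2.resize(p[20:200,100:260,::-1],None,fx=3,fy=3,interpolation=cv2.INTER_CUBIC))
mT=Tcam("wrist",o);C=cloud(mT,d);Z=C[...,2]
near=np.hypot(C[...,0]-.638,C[...,1]-.009)<.085
for a,b in((.080,.093),(.0935,.098),(.0975,.106),(.082,.106),(.004,.018)):
    m=(Z>a)&(Z<b)&(d>0)&near;P=C[m];w=np.linalg.eigh(np.cov(P[:,:2].T))[1][:,1]
    print(a,m.sum(),np.median(P[:,2]).round(4),P.mean(0).round(4),cv2.minAreaRect(P[:,:2].astype(np.float32)*1000),np.degrees(np.arctan(w[1]/w[0])))
E
```

```text
time_s: 7.95
tool_pos: [0.6661, -0.1126, 0.1805]
tool_rot: [-2.74, -1.534, 0.002]
ft_force: [-0.7, -0.4, -3.3]
width: 0.31
finger_force: 30.0
0.08 1222 0.0879 [0.64   0.0104 0.0879] ((638.3338623046875, 10.880319595336914), (66.02994537353516, 20.670955657958984), 53.41417694091797) 53.82798092771727
0.0935 315 0.0949 [0.6401 0.0118 0.095 ] ((638.4400024414062, 11.049552917480469), (61.40168380737305, 20.151762008666992), 53.520851135253906) 53.12691733199381
0.0975 248 0.0995 [0.638  0.0109 0.0994] ((637.9130249023438, 11.016464233398438), (9.389455795288086, 20.53988265991211), 53.172245025634766) -37.40123101875992
0.082 1799 0.0886 [0.6397 0.0107 0.0908] ((638.189208984375, 10.987688064575195), (66.02994537353516, 21.03123664855957), 53.41417694091797) 53.511926966979125
0.004 4753 0.0095 [0.6394 0.0041 0.0096] ((638.3329467773438, 11.119834899902344), (100.94998168945312, 109.85798645019531), 53.65662384033203) -73.55922928361258
```

View pics/w4.png

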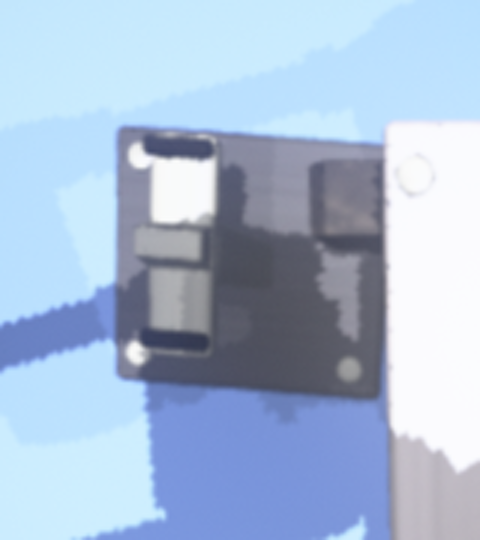

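The crop shows the stand fully: edge, two dark rests and base. All its layers agree on centre (0.6383, 0.0110), yaw 53.5° and edge top near 0.0995 m. I'll go above it.

```bash
python3 -c "
from h import *
rel([.6394,.0113,.180],53.5)"
```

```text
pos [ 0.6657 -0.112   0.1806] shift mm [ 91.4 -86.8   0.7] turn deg [-0.12  0.04  5.  ]
```

```bash
python3 -m creep '[[0,0,0,8.4,-8,0,1],[0,0,0,18,-17,0,1],[0,0,0,25,-24,0,1],[0,0,0,22,-20.8,0,1],[0,0,0,12,-11,0,1],[0,0,0,6,-6,0,1],[-0.1,0,2.5,0,0,0,1],[0,0,2.5,0,0,0,1],[0,0,0,0,0,0,1],[0,0,0,0,0,0,1]]'; python3 -c "
from h import *
ft(10)
rel([.6394,.0113,.115],53.5)"
```

```text
time_s: 8.83
tool_pos: [0.6406, 0.0112, 0.181]
tool_rot: [2.802, 1.416, 0.001]
ft_force: [0.1, 0.0, -2.9]
width: 0.316
finger_force: 30.0
tool F,T,pos,grip [-6.71000e-02  2.03700e-01  2.64860e+00 -3.32000e-02 -8.21000e-02
  8.50000e-03  6.40700e-01  1.12000e-02  1.80800e-01  2.99992e+01] sd [0.4081 0.4912 0.2666 0.0318 0.0308 0.0268]
pos [0.6407 0.0115 0.1808] shift mm [-0.9 -1.  65.8] turn deg [ 0.1  -0.    0.06]
```

```bash
python3 -m creep '[[0,0,0,-0.7,-1,0,1],[0,0,0,0,0,10,1],[0,0,0,0,0,18,1],[0,0,0,0,0,18,1],[0,0,0,0,0,12,1],[0,0,0,0,0,6,1],[0,0,0,0,0,2,1],[0,0,0,0,0,0,1],[0,0,0,0,0,0,1]]'; python3 -c "
from h import *
ft(8)
rel([.6394,.0113,.1025],53.5)
o=r.get_obs();p,d=r.camera('scene');np.savez('s5.npz',p=p,d=d)
uv=tocam(Tcam('scene'),[[.6383,.011,.1]])[0];print(uv)
u,v=uv.astype(int);cv2.imwrite('pics/s5.png',cv2.resize(p[v-50:v+50,u-65:u+65,::-1],None,fx=5,fy=5,interpolation=cv2.INTER_CUBIC))"
```

```text
time_s: 10.08
tool_pos: [0.6401, 0.0115, 0.1154]
tool_rot: [2.803, 1.415, 0.003]
ft_force: [0.1, 0.1, -2.7]
width: 0.316
finger_force: 30.0
tool F,T,pos,grip [-4.27000e-02  1.74700e-01  3.02300e+00 -2.13000e-02 -9.08000e-02
  1.67000e-02  6.40100e-01  1.15000e-02  1.15600e-01  2.99992e+01] sd [0.5162 0.4789 0.6293 0.0109 0.0244 0.0237]
pos [0.6397 0.0115 0.1152] shift mm [-0.4 -0.2 12.7] turn deg [ 0.14 -0.02  0.06]
[261.42084444 163.7781968 ]
```

View pics/s5.png

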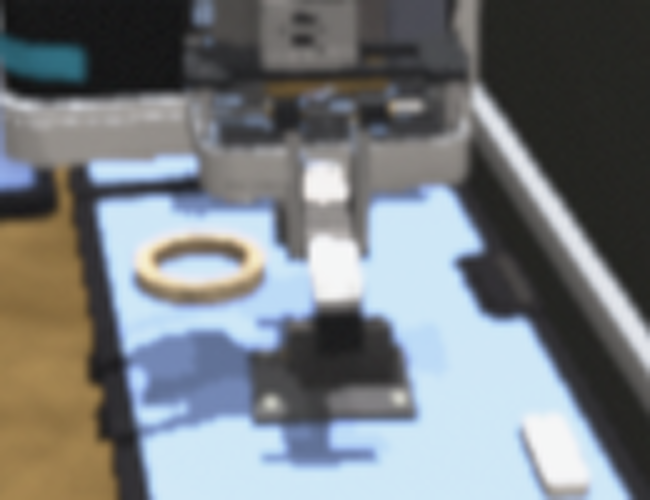

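The scene crop shows the bar end-on above the stand at about (335,270), clear of everything, with tape and hub untouched. I'll lower it to about 2 mm above the edge, then feel for contact.

```bash
python3 -m creep '[[0,0,0,-0.5,0,5,1],[0,0,0,0,0,3,1],[0,0,0,0,0,2,1],[0,0,0,0,0,0,1],[0,0,0,0,0,0,1]]'; python3 -c "
from h import *
ft(4)"
python3 -m creep '[[0,0,0,0,0,1,1],[0,0,0,0,0,0,1]]'; python3 -c "
from h import *
ft(4)"
python3 -m creep '[[0,0,0,0,0,0.5,1],[0,0,0,0,0,0,1]]'; python3 -c "
from h import *
ft(4)"
```

```text
time_s: 10.95
tool_pos: [0.6391, 0.0111, 0.1045]
tool_rot: [2.803, 1.415, 0.0]
ft_force: [-0.0, -0.1, -3.4]
width: 0.317
finger_force: 30.0
tool F,T,pos,grip [ 3.16800e-01 -7.99000e-02  2.80730e+00 -4.60000e-02 -4.16000e-02
  2.14000e-02  6.39400e-01  1.11000e-02  1.04900e-01  2.99991e+01] sd [0.2046 0.3052 0.3562 0.0193 0.0235 0.0102]
time_s: 11.32
tool_pos: [0.6393, 0.0111, 0.1038]
tool_rot: [2.803, 1.415, 0.001]
ft_force: [-0.1, 0.4, -2.5]
width: 0.318
finger_force: 30.0
tool F,T,pos,grip [ 8.86000e-02  4.73900e-01  2.58250e+00 -1.54000e-02 -5.85000e-02
 -3.60000e-03  6.39300e-01  1.11000e-02  1.03900e-01  2.99991e+01] sd [0.3587 0.4581 0.3819 0.0108 0.0266 0.0265]
time_s: 11.68
tool_pos: [0.6392, 0.0112, 0.1033]
tool_rot: [2.803, 1.415, 0.001]
ft_force: [-0.6, 0.0, -2.1]
width: 0.313
finger_force: 30.0
tool F,T,pos,grip [ 1.54600e-01  1.29600e-01  2.97250e+00 -6.70000e-03 -8.17000e-02
  2.00000e-02  6.39300e-01  1.11000e-02  1.03300e-01  2.99991e+01] sd [0.1149 0.7851 0.1999 0.0248 0.0134 0.049 ]
```

```bash
for i in 1; do :; done; python3 -m creep '[[0,0,0,0,0,0.5,1],[0,0,0,0,0,0,1]]'; python3 -c "
from h import *
ft(4)"
python3 -m creep '[[0,0,0,0,0,0.5,1],[0,0,0,0,0,0,1]]' >/dev/null; python3 -c "
from h import *
ft(4)"
python3 -m creep '[[0,0,0,0,0,0.4,1],[0,0,0,0,0,0,1]]' >/dev/null; python3 -c "
from h import *
ft(4)"
```

```text
time_s: 12.05
tool_pos: [0.6392, 0.0112, 0.1028]
tool_rot: [2.803, 1.415, 0.001]
ft_force: [-0.1, 0.7, -2.2]
width: 0.314
finger_force: 30.0
tool F,T,pos,grip [ 1.12200e-01  6.64300e-01  2.75190e+00 -2.58000e-02 -7.26000e-02
 -1.27000e-02  6.39300e-01  1.12000e-02  1.02800e-01  2.99992e+01] sd [0.354  0.405  0.4375 0.0225 0.0238 0.0552]
tool F,T,pos,grip [-8.95000e-02 -3.00000e-03  2.52630e+00 -6.76000e-02 -5.78000e-02
 -5.50000e-03  6.39300e-01  1.11000e-02  1.02300e-01  2.99992e+01] sd [0.5067 0.3577 0.1647 0.0421 0.0489 0.0235]
tool F,T,pos,grip [-5.43000e-02 -2.40000e-02  2.65510e+00 -2.77000e-02 -7.76000e-02
  3.60000e-03  6.39300e-01  1.11000e-02  1.01900e-01  2.99991e+01] sd [0.4236 0.7384 0.7098 0.0176 0.0127 0.0024]
```

```bash
python3 -m creep '[[0,0,0,0,0,0.4,1],[0,0,0,0,0,0,1]]' >/dev/null; python3 -c "
from h import *
ft(4)"
python3 -m creep '[[0,0,0,0,0,0.4,1],[0,0,0,0,0,0,1]]' >/dev/null; python3 -c "
from h import *
ft(4)"
```

```text
tool F,T,pos,grip [ 1.00000e-04 -3.69800e-01  3.79700e-01  6.12000e-02 -1.15200e-01
 -4.60000e-03  6.39300e-01  1.12000e-02  1.01800e-01  2.99996e+01] sd [0.7406 0.2792 0.0978 0.0199 0.034  0.0228]
tool F,T,pos,grip [-1.37250e+00 -1.44820e+00 -3.67560e+00  2.77300e-01 -2.49700e-01
  1.00000e-04  6.39400e-01  1.12000e-02  1.01700e-01  3.00005e+01] sd [0.2645 0.4518 0.5194 0.0552 0.0263 0.0194]
```

Contact is found at TCP z ≈ 0.1018. I'll back off to a light touch and slide along tool −x, checking force.

```bash
python3 -m creep '[[0,0,0,0,0,-0.4,1],[0,0,0,0,0,0,1]]' >/dev/null; python3 -c "
from h import *
ft(4)"
python3 -m creep '[[0,0,0,-1,0,0,1],[0,0,0,-2,0,0,1],[0,0,0,-2,0,0,1],[0,0,0,-2,0,0,1],[0,0,0,-1,0,0,1],[0,0,0,0,0,0,1]]' >/dev/null; python3 -c "
from h import *
ft(4)"
```

```text
tool F,T,pos,grip [-1.04450e+00 -1.62530e+00 -4.32220e+00  2.85800e-01 -2.54600e-01
 -7.40000e-03  6.39400e-01  1.12000e-02  1.01700e-01  3.00005e+01] sd [0.0923 0.3907 0.4684 0.0242 0.0217 0.0181]
tool F,T,pos,grip [ 2.34680e+00  1.13910e+00 -3.67180e+00 -1.34200e-01  3.50600e-01
  1.66000e-02  6.35100e-01  4.30000e-03  1.01800e-01  3.00006e+01] sd [0.697  0.4394 0.5763 0.0299 0.0237 0.0285]
```

```bash
python3 -m creep '[[0,0,0,-1,0,-0.3,1],[0,0,0,-1,0,0,1],[0,0,0,0,0,0,1]]' >/dev/null; python3 -c "
from h import *
ft(4)"
python3 -m creep '[[0,0,0,-1,0,0,1],[0,0,0,-2,0,0,1],[0,0,0,-2,0,0,1],[0,0,0,-2,0,0,1],[0,0,0,-1,0,0,1],[0,0,0,0,0,0,1]]' >/dev/null; python3 -c "
from h import *
ft(4)"
```

```text
tool F,T,pos,grip [ 2.10170e+00  6.61000e-01 -2.45810e+00 -1.89200e-01  2.84600e-01
  1.85000e-02  6.33300e-01  2.90000e-03  1.01800e-01  3.00006e+01] sd [0.3581 0.6299 0.5662 0.0312 0.0481 0.0329]
tool F,T,pos,grip [ 6.37600e-01 -7.14900e-01 -2.94990e+00  9.70000e-02  1.86400e-01
  9.60000e-03  6.28000e-01 -3.50000e-03  1.01700e-01  3.00003e+01] sd [0.9853 0.3489 0.4011 0.0225 0.0612 0.039 ]
```

```bash
python3 -m creep '[[0,0,0,-1,0,-0.2,1],[0,0,0,-2,0,0,1],[0,0,0,-2,0,0,1],[0,0,0,-2,0,0,1],[0,0,0,-2,0,0,1],[0,0,0,-2,0,0,1],[0,0,0,-1,0,0,1],[0,0,0,0,0,0,1]]'; python3 -c "
from h import *
ft(6)
rel([.6394,.0112,.1018],53.5)
rel([.6394,.0112,.1018],53.5)"
```

```text
time_s: 16.6
tool_pos: [0.6209, -0.0135, 0.1018]
tool_rot: [2.803, 1.415, -0.0]
ft_force: [0.8, 0.6, -0.3]
width: 0.316
finger_force: 30.0
tool F,T,pos,grip [-8.70900e-01  3.54500e-01 -3.35900e-01 -3.38000e-02 -1.21800e-01
 -8.60000e-03  6.21000e-01 -1.35000e-02  1.01900e-01  2.99997e+01] sd [0.3825 0.2528 0.5864 0.036  0.0897 0.024 ]
pos [ 0.621  -0.0134  0.1019] shift mm [30.7  0.2  0. ] turn deg [0.08 0.07 0.08]
pos [ 0.621  -0.0134  0.1019] shift mm [30.7  0.2  0. ] turn deg [0.08 0.07 0.08]
```

```bash
cat >> h.py <<'E'
def pitch():
    o=r.get_obs();p,d=r.camera("wrist");mT=Tcam("wrist",o)
    M=R.from_rotvec(o["tool_rot"]).as_matrix();t=(barpitch(d,mT,rows=range(90,235))-o["tool_pos"])
    x=t@M[:,0];z=t[:,2];k=np.abs(z-np.median(z))<.025;x,z=x[k],z[k]
    for _ in range(3):
        f=np.polyfit(x,z,1);e=z-np.polyval(f,x);k=np.abs(e)<3*e.std()+1e-4;x,z=x[k],z[k]
    print("t",round(o["time_s"],2),"rise/run along +x",f[0].round(4),"at x=0 mm",(f[1]*1e3).round(2),"resid",e.std().round(4),len(x),"F",o["ft_force"].round(1),"w",round(o["width"],3));return p
E
python3 -c "
from h import *
pitch()"
python3 -m creep '[[0,0,0,0,0,0,0.1],[0,0,0,0,0,0,0.1],[0,0,0,0,0,0,0.1],[0,0,0,0,0,0,0.1]]'; python3 -c "
from h import *
pitch()"
python3 -m creep '[[0,0,0,0,0,0,0.1],[0,0,0,0,0,0,0.1],[0,0,0,0,0,0,0.1],[0,0,0,0,0,0,0.1],[0,0,0,0,0,0,0.1],[0,0,0,0,0,0,0.1],[0,0,0,0,0,0,0.1],[0,0,0,0,0,0,0.1]]'; python3 -c "
from h import *
p=pitch();pitch();cv2.imwrite('pics/w6.png',p[:,:,::-1])"
```

```text
t 16.9 rise/run along +x 0.0006 at x=0 mm 7.52 resid 0.0006 3430 F [-0.2 -1.5 -0.3] w 0.312
time_s: 17.28
tool_pos: [0.6216, -0.0129, 0.1021]
tool_rot: [2.803, 1.415, 0.002]
ft_force: [0.5, 0.4, 0.8]
width: 0.45
finger_force: 0.0
t 17.28 rise/run along +x 0.0233 at x=0 mm 6.6 resid 0.0006 3432 F [0.5 0.4 0.8] w 0.45
time_s: 18.0
tool_pos: [0.6215, -0.013, 0.1021]
tool_rot: [2.803, 1.415, 0.001]
ft_force: [0.3, 0.5, -0.1]
width: 0.451
finger_force: 0.0
t 18.0 rise/run along +x 0.0201 at x=0 mm 6.73 resid 0.0006 3432 F [ 0.3  0.5 -0.1] w 0.451
t 18.05 rise/run along +x 0.0196 at x=0 mm 6.77 resid 0.0006 3426 F [-0.6 -0.4 -0.7] w 0.449
```

View pics/w6.png

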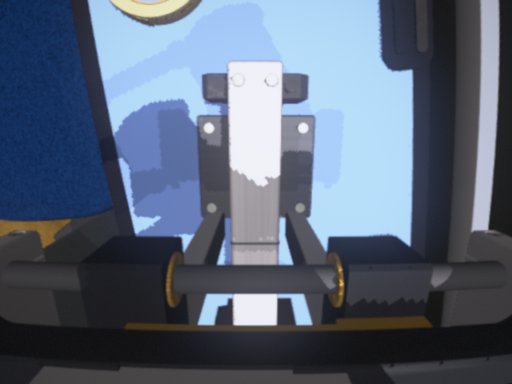

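The wrist view shows the carrier balancing on the edge with the fingers clear and neither rest in play. It's tilted about +0.02, +x end high, so about 1.3 mm too far. I'll check the camera's level bias with the earlier desk-standing picture, then regrip and nudge +x.

```bash
python3 - <<'E'
from h import *
def sl(f,o,rows,uc,half):
    d=np.load(f)["d"];mT=Tcam("wrist",o);M=R.from_rotvec(o["tool_rot"]).as_matrix()
    t=barpitch(d,mT,uc=uc,rows=rows,half=half)-o["tool_pos"];x=t@M[:,0];z=t[:,2];k=np.abs(z-np.median(z))<.005;g=np.polyfit(x[k],z[k],1);print(f,g,k.sum(),(z[k]-np.polyval(g,x[k])).std())
sl("w1.npz",dict(tool_pos=np.array([.5002,-.2786,.2155]),tool_rot=np.array([-2.367,-2.065,0])),range(100,220),257,8)
z=np.load("w4.npz");sl("w4.npz",dict(tool_pos=z["pos"],tool_rot=z["rot"]),range(90,235),255,12)
# desk plane slope, w4
o=dict(tool_pos=z["pos"],tool_rot=z["rot"]);C=cloud(Tcam("wrist",o),z["d"]);m=(np.abs(C[...,2])<.006)&(z["d"]>0);P=C[m];M=R.from_rotvec(z["rot"]).as_matrix()
t=P-z["pos"];A=np.c_[t@M[:,0],t@M[:,1],np.ones(len(t))];print("desk slope x,y,z0",np.linalg.lstsq(A,P[:,2],rcond=None)[0])
E
python3 -m creep '[[0,0,0,0,0,0,1],[0,0,0,0,0,0,1],[0,0,0,0,0,0,1],[0,0,0,0,0,0,1],[0,0,0,0,0,0,1],[0,0,0,0,0,0,1]]'; python3 -c "
from h import *
pitch();ft(3)"
```

```text
w1.npz [ 0.00399059 -0.14917084] 1895 0.0007500694556294835
w4.npz [-0.00372587  0.00745611] 3443 0.0006125727658680182
desk slope x,y,z0 [0.00377904 0.0008261  0.00048861]
time_s: 18.6
tool_pos: [0.6215, -0.013, 0.1021]
tool_rot: [2.803, 1.415, 0.001]
ft_force: [0.9, 0.5, 0.4]
width: 0.315
finger_force: 30.0
t 18.6 rise/run along +x 0.0201 at x=0 mm 6.74 resid 0.0006 3442 F [0.9 0.5 0.4] w 0.315
tool F,T,pos,grip [-1.706e-01 -1.172e-01  4.220e-02 -6.070e-02  1.650e-02  2.880e-02
  6.215e-01 -1.300e-02  1.021e-01  3.000e+01] sd [0.4501 0.4842 0.176  0.0439 0.0509 0.0234]
```

The camera bias is about +0.004, so the true tilt is about 0.016 and I need +1.1 mm.

```bash
python3 -m creep '[[0,0,0,0.4,0,0,1],[0,0,0,0.4,0,0,1],[0,0,0,0.3,0,0,1],[0,0,0,0,0,0,1],[0,0,0,0,0,0,1],[0,0,0,0,0,0,1]]'; python3 -c "
from h import *
pitch();ft(3)"
python3 -m creep '[[0,0,0,0,0,0,0.1],[0,0,0,0,0,0,0.1],[0,0,0,0,0,0,0.1],[0,0,0,0,0,0,0.1],[0,0,0,0,0,0,0.1],[0,0,0,0,0,0,0.1],[0,0,0,0,0,0,0.1],[0,0,0,0,0,0,0.1],[0,0,0,0,0,0,0.1],[0,0,0,0,0,0,0.1],[0,0,0,0,0,0,0.1],[0,0,0,0,0,0,0.1]]'; python3 -c "
from h import *
for i in range(6):pitch()"
```

```text
time_s: 19.3
tool_pos: [0.622, -0.0123, 0.1021]
tool_rot: [2.803, 1.415, 0.001]
ft_force: [-1.1, -2.8, 1.3]
width: 0.315
finger_force: 30.0
t 19.3 rise/run along +x 0.0202 at x=0 mm 6.73 resid 0.0006 3439 F [-1.1 -2.8  1.3] w 0.315
tool F,T,pos,grip [-2.60380e+00  1.37400e-01 -9.01100e-01 -5.38000e-02 -4.24000e-01
  1.09000e-02  6.22000e-01 -1.22000e-02  1.02000e-01  3.00002e+01] sd [0.09   0.1392 0.2089 0.0088 0.0342 0.0257]
time_s: 20.5
tool_pos: [0.6221, -0.0121, 0.102]
tool_rot: [2.803, 1.415, 0.001]
ft_force: [-0.1, -1.0, 0.2]
width: 0.45
finger_force: 0.0
t 20.5 rise/run along +x 0.0023 at x=0 mm 7.27 resid 0.0006 3429 F [-0.1 -1.   0.2] w 0.45
t 20.55 rise/run along +x 0.0033 at x=0 mm 7.23 resid 0.0006 3434 F [-0.3  0.2 -0.3] w 0.453
t 20.6 rise/run along +x 0.0028 at x=0 mm 7.24 resid 0.0006 3438 F [ 0.6 -0.1  0.6] w 0.452
t 20.65 rise/run along +x 0.0023 at x=0 mm 7.28 resid 0.0006 3441 F [-1.1  0.   0.2] w 0.449
t 20.7 rise/run along +x 0.0032 at x=0 mm 7.22 resid 0.0006 3435 F [-0.4 -0.4  0.1] w 0.45
t 20.75 rise/run along +x 0.0028 at x=0 mm 7.24 resid 0.0006 3432 F [-0.  -0.3 -0.1] w 0.447
```

Level to within about 0.001 rad. I'll open wider, withdraw straight up, and check.

```bash
python3 -m creep '[[0,0,0,0,0,0,-0.3],[0,0,0,0,0,0,-0.3],[0,0,0,0,0,0,-0.3],[0,0,0,0,0,-3,-0.3],[0,0,0,0,0,-8,-0.3],[0,0,0,0,0,-15,-0.3],[0,0,0,0,0,-20,-0.3],[0,0,0,0,0,-20,-0.3],[0,0,0,0,0,-20,-0.3],[0,0,0,0,0,-10,-0.3],[0,0,0,0,0,-4,-0.3],[0,0,0,0,0,0,-0.3]]'
python3 -m creep '[[0,0,0,0,0,0,-0.3],[0,0,0,0,0,0,-0.3],[0,0,0,0,0,0,-0.3],[0,0,0,0,0,0,-0.3],[0,0,0,0,0,0,-0.3],[0,0,0,0,0,0,-0.3]]' >/dev/null; python3 - <<'E'
from h import *
o=r.get_obs();p,d=r.camera("wrist");cv2.imwrite("pics/w7.png",p[:,:,::-1])
C=cloud(Tcam("wrist",o),d);M=R.from_rotvec(o["tool_rot"]).as_matrix()
m=(np.abs(C[...,2]-.11)<.008)&(d>0)&(np.hypot(C[...,0]-.621,C[...,1]+.013)<.12);P=C[m];t=P-o["tool_pos"]
print(m.sum(),np.polyfit(t@M[:,0],P[:,2],1),cv2.minAreaRect(P[:,:2].astype(np.float32)*1000))
E
```

```text
time_s: 21.8
tool_pos: [0.6224, -0.012, 0.2032]
tool_rot: [2.802, 1.414, 0.004]
ft_force: [-0.4, -0.2, -0.7]
width: 0.651
finger_force: 0.0
5506 [0.00340251 0.10924852] ((629.5618896484375, 1.3407211303710938), (174.12295532226562, 30.370975494384766), 53.55826950073242)
```

View pics/w7.png

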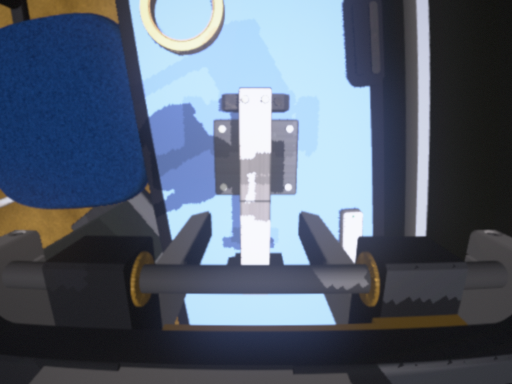

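The view shows the carrier free on the edge and square (53.6° against 53.5°), with the mark at (255,201). It is level within 0.001 rad after the bias correction, and the gripper is well clear. Handing in.

```bash
python3 -c "
from plant import r
print(r.finish_job())"
```

```text
the job is handed in; nothing more can be done
None
```

The carrier was left balancing level on the stand's edge, to within about 0.001 rad and square to it, with the balance point about 30 mm from the middle mark; contact force on the stand peaked at about 7 N at the readings, and I handed the job in at about 22 s with the gripper clear.

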